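# Slide the parts tray onto the bench scale

## Task

The orange tray of machine parts has to be weighed: slide it off the plywood riser, across the open gap and onto the steel deck of the bench scale, without lifting it and without letting it sag into the gap. Leave it standing wholly on the scale's deck, level and roughly square to it; the blue tray stays where it is on the riser.

Things in the scene. Friction and masses are not known exactly. Their poses are not given: they have to be found in the camera images.
- orange_tray_center (a point): centre, half-way up, of the loose open orange plastic tray to be slid: 110 mm wide (its x), 160 mm long (its y), 40 mm high, walls 4 mm, flat underside 20 mm below this point. Parts sit fixed in it below the rim; 0.4 to 0.8 kg, balanced near the middle. It lies on the riser, its length along the riser's y within 5 degrees, about 25 mm beside the blue tray; either may be nearer the robot
- blue_tray_center (a point): the centre, half-way up, of the blue tray, of the same size and make, with other parts in it; it must stay where it is
- riser: fixed plywood stand, 300 mm in its x, 240 mm in its y, flat top 62 mm above the bench. Origin: centre of its underside, on the bench; z up. The scale stands beside it along its y axis, on its +y or its -y side, with the same heading
- scale: fixed bench scale, flat rigid steel deck 300 mm in its x, 240 mm in its y, deck top 60 mm above the bench (2 mm lower than the riser). Origin: under the deck's centre, at bench height; axes parallel to the riser's. Nothing rises above the deck; a low grey console lies along its +x side. Between the near edges of riser and deck is an open gap of 40 to 55 mm, down to the bench
Mind the look-alikes: they are no part of the job. Of the things that look like the part that bears orange_tray_center, the middle-sized one is meant.

How it is judged:
At the end, for the whole second after the job is handed in: The orange tray is at rest and level (within 2 degrees) on the scale's deck, its centre within 42 mm of the deck's centre along the scale's y and within 100 mm along its x, square to the deck within 17 degrees; the blue tray is within 20 mm of where it started (y of orange_tray_center in the frame of scale between -0.042 and 0.042 m and x of orange_tray_center in the frame of scale between -0.1 and 0.1 m and z of orange_tray_center in the frame of scale between 0.075 and 0.085 m and angle between the y axis of orange_tray_center and the y axis of scale, either way round below 0.3 rad and angle between orange_tray_center's own z axis and vertical below 0.04 rad and linear speed of orange_tray below 0.02 m/s and distance of blue_tray_center from where it was at the start of the episode below 0.02 m); the robot touches nothing.
It fails at once if the orange tray sags or tips by more than 7 degrees (angle between orange_tray_center's own z axis and vertical above 0.12 rad).
It fails at once if the orange tray is lifted more than 20 mm (height (world z) of orange_tray_center above 0.102 m).
It fails at once if the blue tray is shifted by more than 20 mm (distance of blue_tray_center from where it was at the start of the episode above 0.02 m).
It also fails if it takes over 35 s, if anything falls off the work surface, if the arm or the gripper's body presses on something with over 40 N, if the wrist force passes 120 N, or if a joint passes its speed limit or range.

## Robot

A 6-joint arm with a two-finger parallel gripper is mounted at the origin on the work surface. World frame = base frame: x ahead of the robot, y to its left, z up, the work surface at z = 0. Lengths are in m, angles in rad, forces in N, time in s.
With the tool pointing down it reaches from about 0.325 to 0.75 m from the base axis. Payload 7.6 kg.
Tool frame: the origin (TCP) lies on the centre line of the jaws, within the pads' length; the fingertips stand arm.tip_reach ahead of it and the grasp point (between the pads) lies 3 mm ahead of it (arm.tip_reach is the distance from the TCP to the fingertips, in m); y points along the fingers, x is the direction in which the jaws open and shut, and the axes are right-handed (so a half turn about y gives the same grasp; the last joint's range is limited). The gripper opens to 85 mm and grips with 20 to 120 N. Pads are 22 mm wide; open, the fingers measure 114 mm over their backs; the gripper's body (76 mm by 85 mm) begins 54 mm behind the grasp point. The pads swing forward as they close: fully open they stand 13 mm farther back than shut.
Start: joints at [1.106, 0.052, 1.401, -0, 1.689, -0.07], TCP at [0.202, 0.485, 0.219] pointing down, gripper open.
Joint ranges: [-2.9, 2.9], [-0.91, 2.17], [0.12, 2.37], [-1.06, 4.2], [0.26, 2.73], [-2.93, 2.93]. Speed limits (rad/s): [2.57, 2.57, 3.01, 3.14, 3.14, 3.14].

## Interface

Orientations are given as a unit quaternion [w, x, y, z].
In Python, from workcell import arm gives the robot as it stands. The module is installed in compiled form; this text tells all that it offers.
- The arm moves only by the tool move_arm, never from a script. Its argument "targets" is a list of rows, each an object of numbers: "gripper": the finger opening in cm, from 0 to 8.54; "tx", "ty", "tz": the shift along the tool's x, y, z in cm; "roll": the turn about the tool's y in degrees. A call has 1 to 12 rows; each row is the pose to reach, as a shift and turn from the pose commanded when the call began, along the tool's axes at that moment; what a row does not reach only later rows make up. A row lasts 1/10 s, in which the tool goes at most 50 mm and 8.59 degrees, less where a joint would pass 70% of its speed; a pose out of reach is approached as far as the arm can. A call with a gripper value outside its range is refused whole. The fingers move at their own pace and stop on an object; the grip force is fixed at half the most. Time passes only in rows, so rows that repeat a pose let the fingers close. It gives the time, the measured TCP pose, the force and the opening at its end, in the units of the state.
- arm.sense(): the state, without advancing time (a new reading comes with each control period).
- arm.grab_frame(name): name is "scene" or "top" or "wrist"; returns (picture, depth): 400x640x3 uint8, red, green, blue; 400x640 float32, m along the optical axis (not along the pixel's ray), 0 where there is no reading.
- arm.calibration(name): a dict with "camera_matrix" (3x3 intrinsics, pixels), "world_from_camera" (4x4, takes a point from camera to world coordinates). Camera axes: x right, y down, z forward; pixel columns grow to the right and rows downward; lengths in m; the calibration is good to about 2 mm. A picture is of the moment at which its call begins: read the wrist's pose just before it. calibration takes no time and is no camera call; for the wrist camera it gives the pose at the moment of the call.
- arm.job_done(): hands the job in, once; it reports no verdict.
The state is a dict: "clock": time; "joint_positions": joint angles; "joint_vel": joint speeds; "tau": joint torques, N m; "tool_pos": TCP position; "eef_rot": TCP orientation; "force": force on the tool from outside, world axes, zero at the start; "moment": the same for the moment, N m; "gripper_width": opening from 0.0 (shut) to 1.0 (fully open).
Only numpy, scipy, OpenCV 4.12 (cv2) and the standard library are available. Lean on these libraries where they do the work, as an engineer would, in place of code of your own. Each camera call takes 0.05 s, during which the arm holds its last target.

## Working session

There is one attempt and no reset: what is moved stays moved. The work goes in short steps, Python scripts to look and compute and a tool call to move; the robot and the scene stay as the last step left them, time stands still between calls to the robot, and variables do not carry over. Pictures are saved under pics/ and viewed, and the job is handed in when it is done.

Besides the shell and the picture viewer there is one more tool, called by a JSON object that holds its "op" and its "data". move_arm: Moves the arm, as the interface text tells. Its arguments: {"type":"object","properties":{"targets":{"type":"array"}},"required":["targets"]}

```bash
mkdir -p pics
python3 - <<'E'
from workcell import arm
import cv2,numpy as np
print(arm.sense(), arm.tip_reach)
for n in ["scene","top"]:
    p,d=arm.grab_frame(n); c=arm.calibration(n)
    np.savez(f"pics/{n}0.npz",p=p,d=d,K=c["camera_matrix"],T=c["world_from_camera"])
    cv2.imwrite(f"pics/{n}0.png",p[:,:,::-1]); print(n,c)
E
```

```text
{'clock': 0.0, 'joint_positions': array([ 1.10571816e+00,  5.28603234e-02,  1.40173569e+00,  6.24854058e-06,
        1.68862322e+00, -7.03326893e-02]), 'joint_vel': array([ 7.10256035e-04,  6.41674457e-04,  6.61207526e-04, -1.50974549e-03,
       -1.18192355e-03,  7.16115704e-05]), 'tau': array([ 1.00677091e-03, -3.81663072e+01, -3.60187769e+01,  1.11977915e-04,
        6.15425044e-03, -1.77940393e-05]), 'tool_pos': array([0.20174538, 0.48433148, 0.21765459]), 'eef_rot': array([-0.58805643,  0.5886218 ,  0.39174497, -0.39274659]), 'force': array([-0.05199235, -0.40720534, -0.83181835]), 'moment': array([-0.03014219, -0.03737009, -0.00468831]), 'gripper_width': 0.9960425259725739} 0.022
scene {'camera_matrix': array([[431.85856406,   0.        , 320.97833376],
       [  0.        , 431.85856406, 203.2009743 ],
       [  0.        ,   0.        ,   1.        ]]), 'world_from_camera': array([[-2.90058815e-01,  5.06484941e-01, -8.11996852e-01,
         1.46880921e+00],
       [ 9.57008635e-01,  1.54038626e-01, -2.45777488e-01,
         1.13929892e-01],
       [ 5.96283038e-04, -8.48377926e-01, -5.29390724e-01,
         6.53852207e-01],
       [ 0.00000000e+00,  0.00000000e+00,  0.00000000e+00,
         1.00000000e+00]])}
top {'camera_matrix': array([[469.03356741,   0.        , 314.94295812],
       [  0.        , 469.03356741, 205.08650382],
       [  0.        ,   0.        ,   1.        ]]), 'world_from_camera': array([[ 0.00392071, -0.99580322,  0.09143618,  0.5059087 ],
       [-0.9999791 , -0.00437429, -0.0047607 , -0.15119115],
       [ 0.00514069, -0.0914156 , -0.99579956,  1.23105634],
       [ 0.        ,  0.        ,  0.        ,  1.        ]])}
```

View pics/scene0.png

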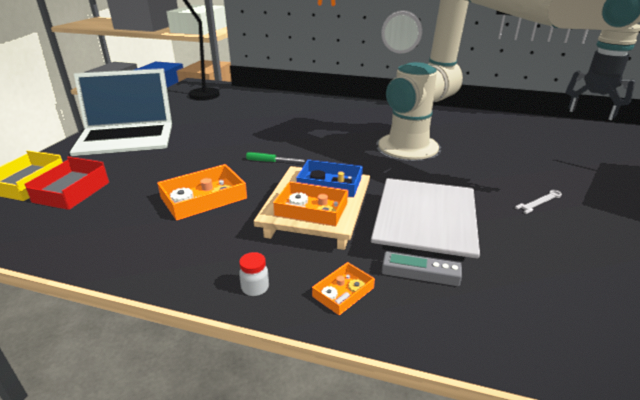

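View pics/top0.png

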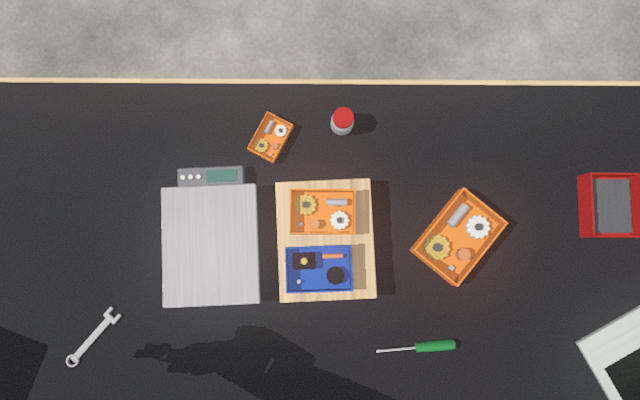

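The top view shows three orange trays: small at (270,137), middle on the riser at (322,212), large at (459,236). The one on the riser next to the blue tray is the middle-sized one, so it fits. The scale is to its left (+y). I'll measure and make an enlarged crop.

```bash
cat > h.py <<'E'
import numpy as np,cv2
def ray(f,px,z):
    K,T=f["K"],f["T"]; px=np.atleast_2d(px).astype(float)
    r=np.c_[(px-K[:2,2])/K[[0,1],[0,1]],np.ones(len(px))]@T[:3,:3].T
    return T[:3,3]+r*((z-T[2,3])/r[:,2])[:,None]
def rect(f,mask,z):
    cs,_=cv2.findContours(mask.astype(np.uint8),cv2.RETR_EXTERNAL,cv2.CHAIN_APPROX_NONE)
    out=[]
    for c in cs:
        if cv2.contourArea(c)<400: continue
        w=ray(f,c[:,0,:],z)[:,:2]
        (cx,cy),(a,b),an=cv2.minAreaRect((w*1000).astype(np.float32))
        out.append((c[:,0].mean(0).round(),round(cx,1),round(cy,1),round(a,1),round(b,1),round(an,1)))
    return out
E
python3 - <<'E'
from h import *
f=dict(np.load("pics/top0.npz"));p=f["p"]
hsv=cv2.cvtColor(p,cv2.COLOR_RGB2HSV);H,S,V=[hsv[...,i].astype(int) for i in range(3)]
k=np.ones((3,3),np.uint8)
m=((H>=5)&(H<=18)&(S>190)&(V>120)).astype(np.uint8)
m2=((H>100)&(H<125)&(S>150)&(V>60)).astype(np.uint8)
cl=lambda m:cv2.morphologyEx(m,cv2.MORPH_CLOSE,k)
print("orange rim",*rect(f,cl(m),.102),sep="\n")
print("blue",*rect(f,cl(m2),.102),sep="\n")
g=((S<40)&(V>110)).astype(np.uint8); g[:178]=0; g[310:]=0; g[:,270:]=0
print("deck",*rect(f,cv2.morphologyEx(g,cv2.MORPH_OPEN,k),.06),sep="\n")
w=((H>8)&(H<28)&(S>40)&(V>70)).astype(np.uint8); w=((w|m|m2)>0); w[:,:265]=0;w[:,385:]=0;w[:170]=0
print("riser",*rect(f,cl(w.astype(np.uint8)),.062),sep="\n")
d=f["d"]
for (x,y) in [(210,240),(284,240),(364,205),(322,192),(320,222)]:
    K,T=f["K"],f["T"];v=np.array([(x-K[0,2])/K[0,0],(y-K[1,2])/K[1,1],1])*d[y,x];print((x,y),(T[:3,:3]@v+T[:3,3]).round(3))
cv2.imwrite("pics/crop0.png",cv2.resize(p[160:320,150:390,::-1],None,fx=3.3,fy=3.3,interpolation=cv2.INTER_CUBIC))
from workcell import arm
from scipy.spatial.transform import Rotation as R
s=arm.sense();q=s["eef_rot"];print(R.from_quat(q[[1,2,3,0]]).as_matrix().round(3))
E
```

```text
orange rim
blue
deck
(array([209., 242.]), 523.6, 105.4, 320.4, 240.8, 2.4)
riser
(array([324., 230.]), 536.8, -182.1, 318.5, 292.9, 2.8)
(210, 240) [0.525 0.104 0.061]
(284, 240) [ 0.526 -0.08   0.063]
(364, 205) [ 0.614 -0.279  0.065]
(322, 192) [ 0.646 -0.174  0.065]
(320, 222) [ 0.571 -0.169  0.068]
[[ 0.385 -0.001 -0.923]
 [ 0.923 -0.001  0.385]
 [-0.001 -1.     0.   ]]
```

View pics/crop0.png

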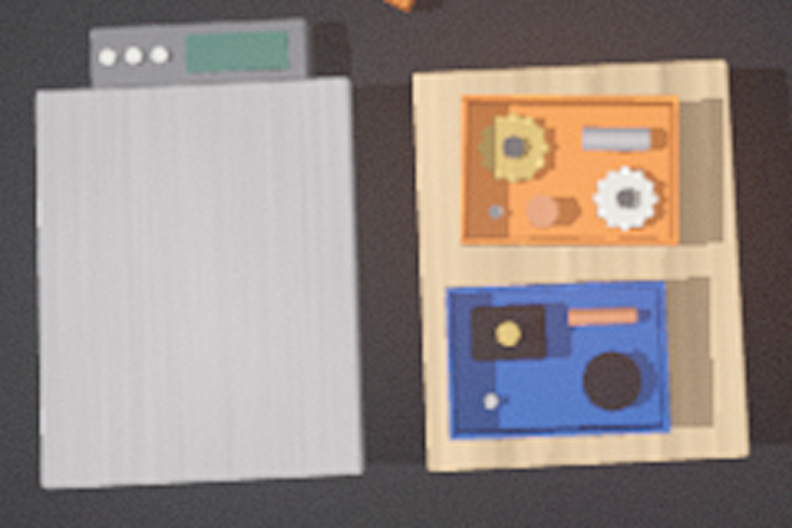

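The crop shows the orange tray, with rim corners at crop (462,96) to (680,245), on the riser beside the blue one, and the deck to its left. The colour thresholds were too tight, so I'll redo them.

Run:
```python
from h import *
f=dict(np.load("pics/top0.npz"));p=f["p"]
hsv=cv2.cvtColor(p,cv2.COLOR_RGB2HSV)
for x,y in [(310,190),(352,192),(315,292),(364,170+20),(364,205),(283,240)]: print((x,y),hsv[y,x])
H,S,V=[hsv[...,i].astype(int) for i in range(3)]
k=np.ones((3,3),np.uint8)
cl=lambda m:cv2.morphologyEx(m,cv2.MORPH_CLOSE,k)
m=((H>=5)&(H<=18)&(S>140)&(V>100)).astype(np.uint8)
m2=((H>100)&(H<125)&(S>130)&(V>50)).astype(np.uint8)
print("orange rim",*rect(f,cl(m),.102),sep="\n")
print("blue",*rect(f,cl(m2),.102),sep="\n")
s=3.3;o=np.array([150,160])
P=lambda a,z:(ray(f,(np.array(a)+.5)/s-.5+o,z)*1000).round(1)
print("deck",P([(37,90),(349,78),(363,472),(42,488)],.06))
print("riser",P([(412,73),(726,61),(748,455),(428,470)],.062))
print("orange",P([(461,96),(680,96),(680,245),(461,244)],.102))
print("blue",P([(446,287),(666,282),(670,432),(450,438)],.102))
```

```text
(310, 190) [ 13 160 215]
(352, 192) [ 13 157 223]
(315, 292) [129  36 208]
(364, 190) [ 17  72 173]
(364, 205) [ 16  74 183]
(283, 240) [ 18  61 236]
orange rim
(array([322., 211.]), 595.5, -175.0, 106.6, 157.6, 0.3)
(array([459., 236.]), 536.6, -502.9, 146.1, 206.8, 50.6)
(array([270., 137.]), 777.4, -46.2, 77.3, 109.7, 62.6)
blue
(array([324., 270.]), 457.3, -166.5, 106.2, 155.0, 2.1)
deck [[657.6 230.4  60. ]
 [667.9  -6.8  60. ]
 [371.9 -21.8  60. ]
 [359.3 216.6  60. ]]
riser [[ 671.6  -54.9   62. ]
 [ 682.  -294.3   62. ]
 [ 385.5 -308.7   62. ]
 [ 373.7  -70.3   62. ]]
orange [[ 649.1  -94.4  102. ]
 [ 649.8 -255.3  102. ]
 [ 540.4 -254.9  102. ]
 [ 540.5  -95.3  102. ]]
blue [[ 509.3  -84.7  102. ]
 [ 513.5 -244.6  102. ]
 [ 405.8 -247.2  102. ]
 [ 401.   -88.7  102. ]]
```

Sizes agree with the spec: orange 110×160 (middle of 146×207 and 77×110), deck and riser about 300×240, gap about 48 mm. The deck is centred near (0.514, 0.105), yaw about 2.7°. The orange tray is at (0.595, −0.175), scale x ≈ +68 mm.

I'll push the rear (−y) wall from outside with two spread fingertips along the scale's y, about 280 mm. First the transit, turned by 64.7°.

{"op": "move_arm", "data": {"targets": [{"gripper": 6,"tx": -29.7,"ty": 0,"tz": -41.4,"roll": 64.7},{"gripper": 6,"tx": -29.7,"ty": 0,"tz": -41.4,"roll": 64.7},{"gripper": 6,"tx": -29.7,"ty": 0,"tz": -41.4,"roll": 64.7},{"gripper": 6,"tx": -29.7,"ty": 0,"tz": -41.4,"roll": 64.7},{"gripper": 6,"tx": -29.7,"ty": 0,"tz": -41.4,"roll": 64.7},{"gripper": 6,"tx": -29.7,"ty": 0,"tz": -41.4,"roll": 64.7},{"gripper": 6,"tx": -29.7,"ty": 0,"tz": -41.4,"roll": 64.7},{"gripper": 6,"tx": -29.7,"ty": 0,"tz": -41.4,"roll": 64.7},{"gripper": 6,"tx": -29.7,"ty": 0,"tz": -41.4,"roll": 64.7},{"gripper": 6,"tx": -29.7,"ty": 0,"tz": -41.4,"roll": 64.7},{"gripper": 6,"tx": -29.7,"ty": 0,"tz": -41.4,"roll": 64.7},{"gripper": 6,"tx": -29.7,"ty": 0,"tz": -41.4,"roll": 64.7}]}}

```text
clock: 1.3
tool_pos: [0.47, 0.0501, 0.2178]
eef_rot: [0.707, -0.707, -0.015, 0.016]
force: [0.1, -0.0, -0.2]
gripper_width: 0.703
```

```bash
cat >> h.py <<'E'
def st():
    from workcell import arm
    from scipy.spatial.transform import Rotation as R
    s=arm.sense();q=s["eef_rot"];M=R.from_quat(q[[1,2,3,0]]).as_matrix()
    print(s["clock"],s["tool_pos"].round(4),s["force"].round(1),s["gripper_width"],s["joint_positions"].round(2));print(M.round(3))
    return s,M
E
python3 -c "
from h import *
s,M=st(); print((M.T@(np.array([.603,-.345,.2177])-s['tool_pos'])*100).round(2))"
```

```text
1.3 [0.47   0.0501 0.2178] [ 0.1 -0.  -0.2] 0.7028395309301431 [ 0.03 -0.1   1.55  0.    1.69 -0.02]
[[ 0.999 -0.001 -0.044]
 [ 0.044  0.     0.999]
 [-0.001 -1.     0.   ]]
[ 1.156e+01 -2.000e-02 -4.005e+01]
```

{"op": "move_arm", "data": {"targets": [{"gripper": 6,"tx": 11.5,"ty": 0,"tz": -40},{"gripper": 6,"tx": 11.5,"ty": 0,"tz": -40},{"gripper": 6,"tx": 11.5,"ty": 0,"tz": -40},{"gripper": 6,"tx": 11.5,"ty": 0,"tz": -40},{"gripper": 6,"tx": 11.5,"ty": 0,"tz": -40},{"gripper": 6,"tx": 11.5,"ty": 0,"tz": -40},{"gripper": 6,"tx": 11.5,"ty": 0,"tz": -40},{"gripper": 6,"tx": 11.5,"ty": 0,"tz": -40},{"gripper": 6,"tx": 11.5,"ty": 0,"tz": -40},{"gripper": 6,"tx": 11.5,"ty": 10.0,"tz": -40},{"gripper": 6,"tx": 11.5,"ty": 10.0,"tz": -40},{"gripper": 6,"tx": 11.5,"ty": 10.0,"tz": -40}]}}

```text
schema error: expected keys gripper, tx, ty, tz, roll
```

```bash
cat >> h.py <<'E'
def snap(i,names=("scene","top")):
    from workcell import arm
    for n in names:
        p,d=arm.grab_frame(n); c=arm.calibration(n)
        np.savez(f"pics/{n}{i}.npz",p=p,d=d,K=c["camera_matrix"],T=c["world_from_camera"])
        a=p[120:320,180:500] if n=="scene" else p[110:330,140:460]
        if n=="wrist": a=p
        cv2.imwrite(f"pics/{n}{i}.png",cv2.resize(a[:,:,::-1],(640,int(640*a.shape[0]/a.shape[1])),interpolation=cv2.INTER_CUBIC))
E
python3 -c "
from h import *
st(); snap(1,('scene',))"
```

```text
1.3 [0.47   0.0501 0.2178] [ 0.1 -0.  -0.2] 0.7028395309301431 [ 0.03 -0.1   1.55  0.    1.69 -0.02]
[[ 0.999 -0.001 -0.044]
 [ 0.044  0.     0.999]
 [-0.001 -1.     0.   ]]
```

View pics/scene1.png

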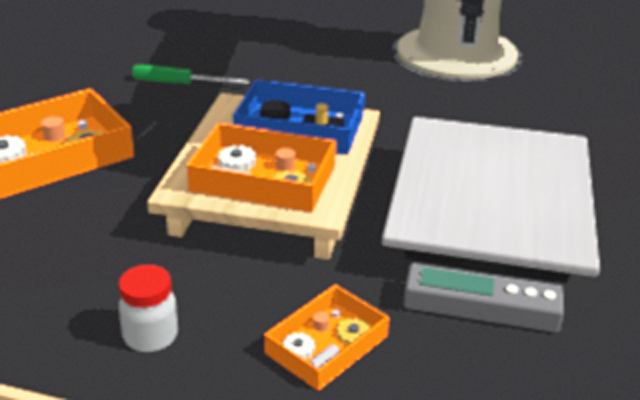

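The move was refused because roll is required. The picture shows the scene undisturbed, with the gripper tip at the crop's top (470,20). I'll resend with roll 0.

{"op": "move_arm", "data": {"targets": [{"gripper": 6,"tx": 11.5,"ty": 0,"tz": -40,"roll": 0},{"gripper": 6,"tx": 11.5,"ty": 0,"tz": -40,"roll": 0},{"gripper": 6,"tx": 11.5,"ty": 0,"tz": -40,"roll": 0},{"gripper": 6,"tx": 11.5,"ty": 0,"tz": -40,"roll": 0},{"gripper": 6,"tx": 11.5,"ty": 0,"tz": -40,"roll": 0},{"gripper": 6,"tx": 11.5,"ty": 0,"tz": -40,"roll": 0},{"gripper": 6,"tx": 11.5,"ty": 0,"tz": -40,"roll": 0},{"gripper": 6,"tx": 11.5,"ty": 0,"tz": -40,"roll": 0},{"gripper": 6,"tx": 11.5,"ty": 0,"tz": -40,"roll": 0},{"gripper": 6,"tx": 11.5,"ty": 10.0,"tz": -40,"roll": 0},{"gripper": 6,"tx": 11.5,"ty": 10.0,"tz": -40,"roll": 0},{"gripper": 6,"tx": 11.5,"ty": 10.0,"tz": -40,"roll": 0}]}}

```text
clock: 2.55
tool_pos: [0.6005, -0.3383, 0.1087]
eef_rot: [0.71, -0.703, -0.012, 0.022]
force: [-0.8, 0.0, -1.2]
gripper_width: 0.702
```

```bash
python3 -c "
from h import *
st(); snap(2)"
```

```text
2.55 [ 0.6005 -0.3383  0.1087] [-0.8  0.  -1.2] 0.7024383752059372 [-0.57  0.59  0.97  0.    1.6  -0.62]
[[ 0.999 -0.014 -0.049]
 [ 0.049  0.009  0.999]
 [-0.014 -1.     0.01 ]]
```

View pics/scene2.png

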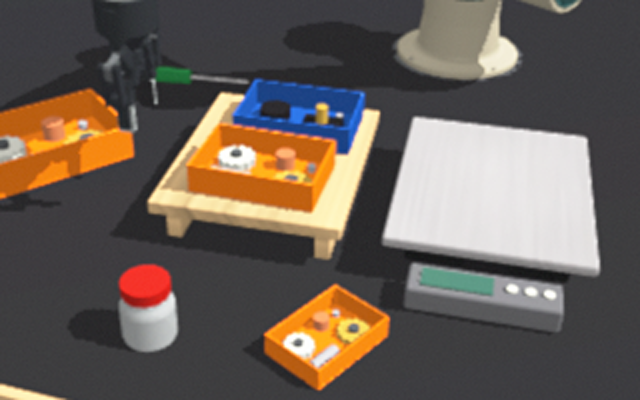

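View pics/top2.png

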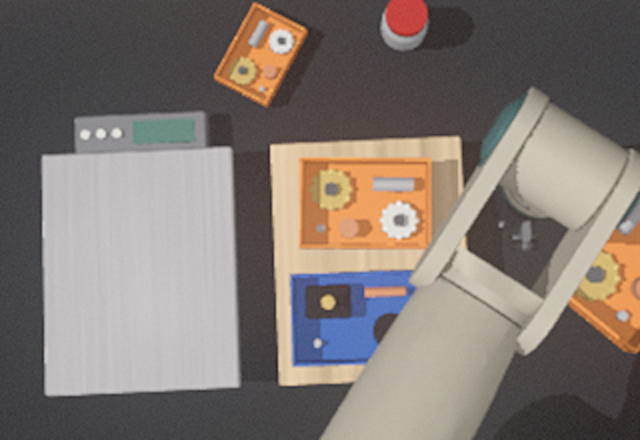

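The scene view shows the fingers at (130,110), behind the tray, clear of the large tray and above the riser top. I'll lower and creep up to just short of contact.

{"op": "move_arm", "data": {"targets": [{"gripper": 6,"tx": 0,"ty": 2.5,"tz": 0,"roll": 0},{"gripper": 6,"tx": 0,"ty": 2.5,"tz": 0,"roll": 0},{"gripper": 6,"tx": 0,"ty": 2.5,"tz": 1,"roll": 0},{"gripper": 6,"tx": 0,"ty": 2.5,"tz": 2,"roll": 0},{"gripper": 6,"tx": 0,"ty": 2.5,"tz": 3,"roll": 0},{"gripper": 6,"tx": 0,"ty": 2.5,"tz": 4,"roll": 0},{"gripper": 6,"tx": 0,"ty": 2.5,"tz": 5,"roll": 0},{"gripper": 6,"tx": 0,"ty": 2.5,"tz": 6,"roll": 0},{"gripper": 6,"tx": 0,"ty": 2.5,"tz": 6,"roll": 0},{"gripper": 6,"tx": 0,"ty": 2.5,"tz": 6,"roll": 0}]}}

```text
clock: 3.65
tool_pos: [0.6006, -0.2829, 0.0935]
eef_rot: [-0.707, 0.707, 0.017, -0.017]
force: [-0.5, 0.3, -0.8]
gripper_width: 0.705
```

```bash
python3 -c "
from h import *
st(); snap(3)"
```

```text
3.65 [ 0.6006 -0.2829  0.0935] [-0.5  0.3 -0.8] 0.7047420384939529 [-0.5   0.51  1.11 -0.    1.53 -0.54]
[[ 0.999  0.    -0.047]
 [ 0.047 -0.     0.999]
 [ 0.    -1.    -0.   ]]
```

View pics/scene3.png

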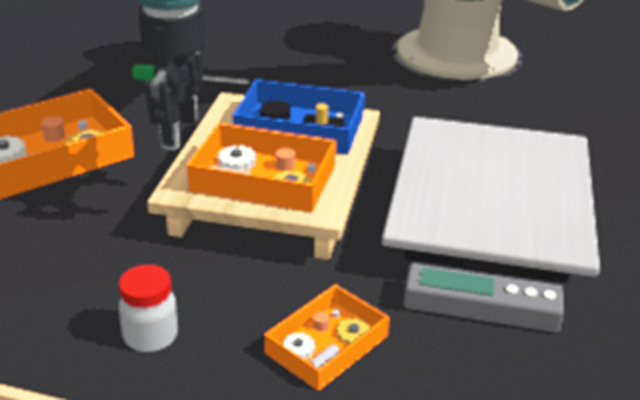

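View pics/top3.png

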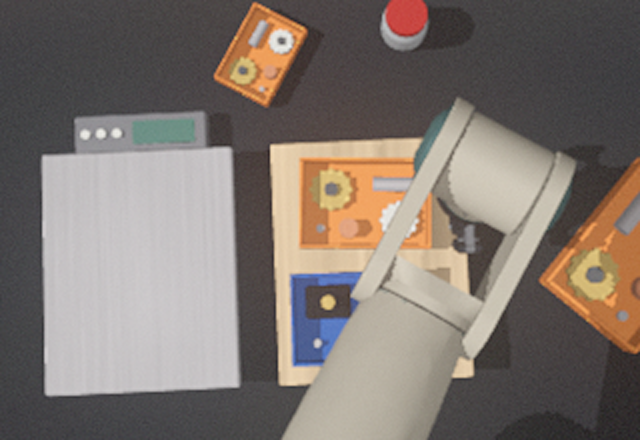

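Fingertips are at the tray's rear wall, over the riser, with no contact force. I'll push the first half gently.

{"op": "move_arm", "data": {"targets": [{"gripper": 6,"tx": 0,"ty": 0,"tz": 0.7,"roll": 0},{"gripper": 6,"tx": 0,"ty": 0,"tz": 1.4,"roll": 0},{"gripper": 6,"tx": 0,"ty": 0,"tz": 2.2,"roll": 0},{"gripper": 6,"tx": 0,"ty": 0,"tz": 3,"roll": 0},{"gripper": 6,"tx": 0,"ty": 0,"tz": 4,"roll": 0},{"gripper": 6,"tx": 0,"ty": 0,"tz": 5,"roll": 0},{"gripper": 6,"tx": 0,"ty": 0,"tz": 6,"roll": 0},{"gripper": 6,"tx": 0,"ty": 0,"tz": 7,"roll": 0},{"gripper": 6,"tx": 0,"ty": 0,"tz": 8,"roll": 0},{"gripper": 6,"tx": 0,"ty": 0,"tz": 9,"roll": 0},{"gripper": 6,"tx": 0,"ty": 0,"tz": 9.6,"roll": 0},{"gripper": 6,"tx": 0,"ty": 0,"tz": 10,"roll": 0}]}}

```text
clock: 4.95
tool_pos: [0.5959, -0.1824, 0.0935]
eef_rot: [0.707, -0.707, -0.017, 0.017]
force: [0.9, -0.3, 0.9]
gripper_width: 0.702
```

```bash
python3 -c "
from h import *
st(); snap(4)"
```

```text
4.95 [ 0.5959 -0.1824  0.0935] [ 0.9 -0.3  0.9] 0.701566856848245 [-0.36  0.4   1.25  0.    1.49 -0.4 ]
[[ 0.999  0.    -0.047]
 [ 0.047  0.     0.999]
 [ 0.    -1.     0.   ]]
```

View pics/scene4.png

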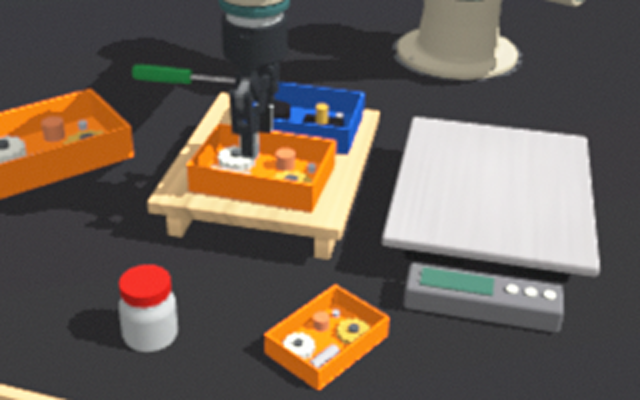

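View pics/top4.png

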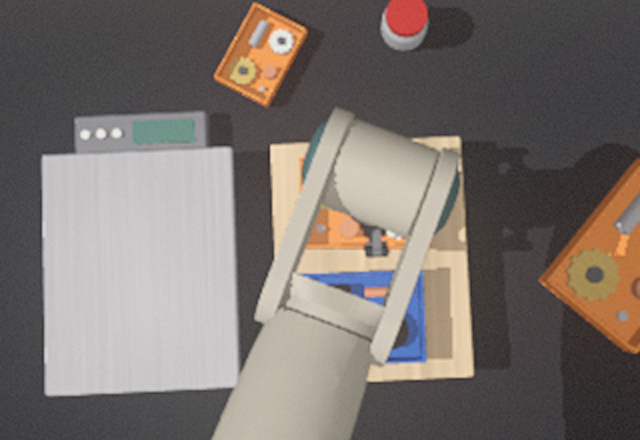

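The tray has not moved: the fingertip at scene crop (248,150) seems to have passed over the rim. I'll measure the tip's true height before going on.

```bash
python3 -c "
from h import *
f=dict(np.load('pics/scene4.npz'));K,T,d=f['K'],f['T'],f['d']
for y in range(168,202,3):
  out=[]
  for x in range(298,314,3):
    v=np.array([(x-K[0,2])/K[0,0],(y-K[1,2])/K[1,1],1])*d[y,x];w=T[:3,:3]@v+T[:3,3];out.append('%.3f,%.3f,%.3f'%tuple(w))
  print(y,' | '.join(out))
a=f['p'][140:215,260:360,::-1];cv2.imwrite('pics/tip4.png',cv2.resize(a,None,fx=7,fy=7,interpolation=cv2.INTER_CUBIC))
"
```

```text
168 0.664,-0.183,0.211 | 0.664,-0.176,0.213 | 0.661,-0.170,0.212 | 0.625,-0.175,0.194 | 0.624,-0.168,0.194 | 0.570,-0.178,0.166
171 0.664,-0.183,0.204 | 0.665,-0.176,0.206 | 0.663,-0.170,0.206 | 0.615,-0.179,0.180 | 0.627,-0.168,0.188 | 0.563,-0.181,0.154
174 0.656,-0.186,0.192 | 0.660,-0.178,0.195 | 0.662,-0.170,0.198 | 0.628,-0.174,0.180 | 0.629,-0.167,0.181 | 0.567,-0.180,0.148
177 0.662,-0.185,0.188 | 0.661,-0.178,0.188 | 0.661,-0.171,0.189 | 0.634,-0.173,0.175 | 0.566,-0.188,0.137 | 0.569,-0.179,0.140
180 0.635,-0.195,0.164 | 0.515,-0.231,0.095 | 0.660,-0.171,0.181 | 0.636,-0.172,0.168 | 0.565,-0.188,0.128 | 0.565,-0.181,0.129
183 0.656,-0.187,0.169 | 0.653,-0.181,0.168 | 0.660,-0.171,0.173 | 0.637,-0.172,0.161 | 0.565,-0.189,0.120 | 0.565,-0.181,0.121
186 0.660,-0.186,0.163 | 0.659,-0.179,0.164 | 0.655,-0.173,0.163 | 0.636,-0.172,0.152 | 0.566,-0.188,0.111 | 0.564,-0.181,0.111
189 0.546,-0.228,0.085 | 0.642,-0.186,0.145 | 0.642,-0.178,0.147 | 0.632,-0.174,0.141 | 0.548,-0.195,0.091 | 0.546,-0.187,0.092
192 0.548,-0.228,0.077 | 0.639,-0.187,0.135 | 0.639,-0.179,0.137 | 0.635,-0.173,0.135 | 0.548,-0.195,0.082 | 0.548,-0.187,0.084
195 0.575,-0.218,0.085 | 0.640,-0.186,0.128 | 0.638,-0.180,0.128 | 0.635,-0.173,0.127 | 0.546,-0.195,0.072 | 0.548,-0.187,0.075
198 0.584,-0.215,0.081 | 0.640,-0.187,0.119 | 0.640,-0.179,0.120 | 0.631,-0.175,0.116 | 0.551,-0.194,0.066 | 0.550,-0.186,0.067
201 0.593,-0.212,0.078 | 0.590,-0.205,0.078 | 0.588,-0.198,0.078 | 0.568,-0.197,0.066 | 0.567,-0.189,0.067 | 0.565,-0.181,0.067
```

View pics/tip4.png

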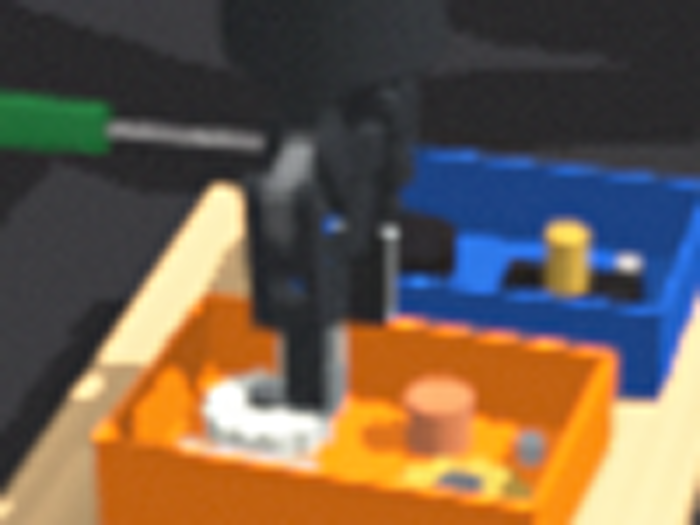

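The depth puts the fingertip at z ≈ 0.115 although TCP z reads 0.0935; the tray floor reads 0.066 as it should, so the camera is right. I'll cross-check on earlier frames.

```bash
python3 -c "
from h import *
for i,(u0,u1,v0,v1),zt,lo in [(0,(560,640,60,130),.2177,.12),(3,(240,300,150,200),.0935,.1),(4,(280,330,150,205),.0935,.104)]:
  f=dict(np.load('pics/scene%d.npz'%i));K,T,d=f['K'],f['T'],f['d']
  v,u=np.mgrid[v0:v1,u0:u1];D=d[v,u]
  P=np.stack([(u-K[0,2])/K[0,0]*D,(v-K[1,2])/K[1,1]*D,D],-1)@T[:3,:3].T+T[:3,3]
  hs=cv2.cvtColor(f['p'],cv2.COLOR_RGB2HSV)[v,u]
  m=(D>0)&(hs[...,1]<110)&(P[...,2]>.07)
  tp={0:(.202,.484),3:(.6006,-.2829),4:(.596,-.1824)}[i]
  m&=(np.hypot(P[...,0]-tp[0],P[...,1]-tp[1])<.06)
  Q=P[m];o=np.argsort(Q[:,2])[:14];print(i,'tcp z',zt);print(np.c_[Q[o],u[m][o],v[m][o]].round(3))
"
python3 -c "
from h import *
snap(5,('wrist',))
f=np.load('pics/wrist5.npz');print(f['T'].round(3))"
```

```text
0 tcp z 0.2177
[[1.80e-01 4.44e-01 2.45e-01 5.73e+02 1.10e+02]
 [2.28e-01 5.21e-01 2.45e-01 6.09e+02 1.19e+02]
 [2.19e-01 5.28e-01 2.46e-01 6.11e+02 1.18e+02]
 [2.30e-01 5.18e-01 2.46e-01 6.08e+02 1.19e+02]
 [1.93e-01 4.39e-01 2.46e-01 5.72e+02 1.11e+02]
 [1.93e-01 4.37e-01 2.46e-01 5.71e+02 1.11e+02]
 [1.94e-01 4.34e-01 2.46e-01 5.70e+02 1.11e+02]
 [2.31e-01 5.22e-01 2.47e-01 6.10e+02 1.19e+02]
 [2.26e-01 5.19e-01 2.47e-01 6.08e+02 1.18e+02]
 [2.28e-01 5.23e-01 2.48e-01 6.10e+02 1.18e+02]
 [2.30e-01 5.20e-01 2.49e-01 6.09e+02 1.18e+02]
 [1.93e-01 4.36e-01 2.49e-01 5.71e+02 1.10e+02]
 [1.95e-01 4.33e-01 2.49e-01 5.70e+02 1.10e+02]
 [1.75e-01 4.46e-01 2.49e-01 5.74e+02 1.08e+02]]
3 tcp z 0.0935
[[ 5.78e-01 -2.42e-01  7.60e-02  2.89e+02  1.97e+02]
 [ 5.75e-01 -2.32e-01  7.60e-02  2.93e+02  1.97e+02]
 [ 5.86e-01 -2.34e-01  7.70e-02  2.91e+02  1.99e+02]
 [ 5.86e-01 -2.28e-01  7.70e-02  2.93e+02  1.99e+02]
 [ 5.74e-01 -2.41e-01  7.70e-02  2.90e+02  1.96e+02]
 [ 5.72e-01 -2.31e-01  7.80e-02  2.94e+02  1.96e+02]
 [ 5.69e-01 -2.40e-01  7.80e-02  2.91e+02  1.95e+02]
 [ 5.89e-01 -2.35e-01  7.8
[... 528 characters left out ...]
-01 -1.95e-01  7.10e-02  3.06e+02  2.02e+02]
 [ 5.97e-01 -2.32e-01  7.10e-02  2.90e+02  2.03e+02]
 [ 5.87e-01 -1.98e-01  7.10e-02  3.04e+02  2.03e+02]
 [ 5.93e-01 -1.99e-01  7.20e-02  3.03e+02  2.04e+02]
 [ 5.96e-01 -2.08e-01  7.20e-02  2.99e+02  2.04e+02]
 [ 5.94e-01 -2.01e-01  7.20e-02  3.02e+02  2.04e+02]
 [ 5.97e-01 -2.24e-01  7.20e-02  2.93e+02  2.03e+02]
 [ 6.01e-01 -2.20e-01  7.20e-02  2.94e+02  2.04e+02]
 [ 5.95e-01 -2.33e-01  7.30e-02  2.90e+02  2.02e+02]
 [ 5.91e-01 -2.05e-01  7.30e-02  3.01e+02  2.03e+02]
 [ 5.90e-01 -2.00e-01  7.30e-02  3.03e+02  2.03e+02]]
[[ 0.999  0.046  0.016  0.592]
 [ 0.048 -0.946 -0.321 -0.101]
 [ 0.     0.321 -0.947  0.25 ]
 [ 0.     0.     0.     1.   ]]
```

View pics/wrist5.png

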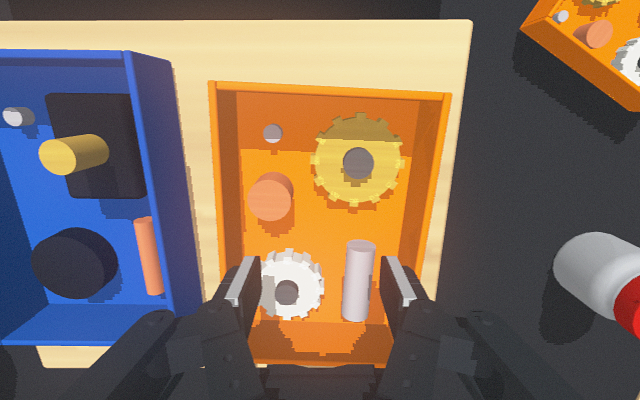

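At full opening in frame 0 the tips also sit about 27 mm above the reported TCP. So with a 60 mm opening they are really about 22 mm above it, contradicting tip_reach. I trust the cameras, since they agree with the known heights. The wrist view shows the open fingers inside the tray's outline, above the parts and touching nothing. I'll raise, back out, and lower about 39 mm more behind the riser's edge.

{"op": "move_arm", "data": {"targets": [{"gripper": 6,"tx": 0,"ty": -1.5,"tz": 0,"roll": 0},{"gripper": 6,"tx": 0,"ty": -1.5,"tz": -4,"roll": 0},{"gripper": 6,"tx": 0,"ty": -1.5,"tz": -8,"roll": 0},{"gripper": 6,"tx": 0,"ty": -1.5,"tz": -12,"roll": 0},{"gripper": 6,"tx": 0,"ty": -1.5,"tz": -16,"roll": 0},{"gripper": 6,"tx": 0,"ty": -1.5,"tz": -16,"roll": 0},{"gripper": 6,"tx": 0,"ty": -1.5,"tz": -16,"roll": 0},{"gripper": 6,"tx": 0,"ty": 1.5,"tz": -16,"roll": 0},{"gripper": 6,"tx": 0,"ty": 3.9,"tz": -16,"roll": 0},{"gripper": 6,"tx": 0,"ty": 3.9,"tz": -16,"roll": 0},{"gripper": 6,"tx": 0,"ty": 3.9,"tz": -16,"roll": 0}]}}

```text
clock: 6.2
tool_pos: [0.6038, -0.3421, 0.0554]
eef_rot: [0.707, -0.707, -0.017, 0.017]
force: [0.5, -0.1, 0.9]
gripper_width: 0.699
```

```bash
python3 -c "
from h import *
st(); snap(6,('scene',))
f=dict(np.load('pics/scene6.npz'));K,T,d=f['K'],f['T'],f['d']
v,u=np.mgrid[150:215,220:290];D=d[v,u]
P=np.stack([(u-K[0,2])/K[0,0]*D,(v-K[1,2])/K[1,1]*D,D],-1)@T[:3,:3].T+T[:3,3]
m=(D>0)&(np.hypot(P[...,0]-.6025,P[...,1]+.3425)<.055)&(P[...,2]>.03)
Q=P[m];o=np.argsort(Q[:,2])[:12];print(np.c_[Q[o]*1000,u[m][o],v[m][o]].round(0))
a=f['p'][130:220,210:340,::-1];cv2.imwrite('pics/tip6.png',cv2.resize(a,None,fx=6,fy=6,interpolation=cv2.INTER_CUBIC))
"
```

```text
6.2 [ 0.6038 -0.3421  0.0554] [ 0.5 -0.1  0.9] 0.6986640938247803 [-0.57  0.62  1.02  0.    1.49 -0.62]
[[ 0.999  0.    -0.048]
 [ 0.048  0.     0.999]
 [ 0.    -1.     0.   ]]
[[ 567. -304.   59.  269.  197.]
 [ 624. -299.   60.  262.  208.]
 [ 633. -298.   60.  261.  210.]
 [ 582. -294.   60.  270.  200.]
 [ 604. -299.   60.  265.  204.]
 [ 608. -295.   60.  266.  205.]
 [ 584. -297.   61.  269.  200.]
 [ 618. -293.   61.  265.  207.]
 [ 613. -293.   61.  266.  206.]
 [ 615. -300.   61.  263.  206.]
 [ 629. -297.   61.  262.  209.]
 [ 578. -296.   61.  270.  199.]]
```

View pics/tip6.png

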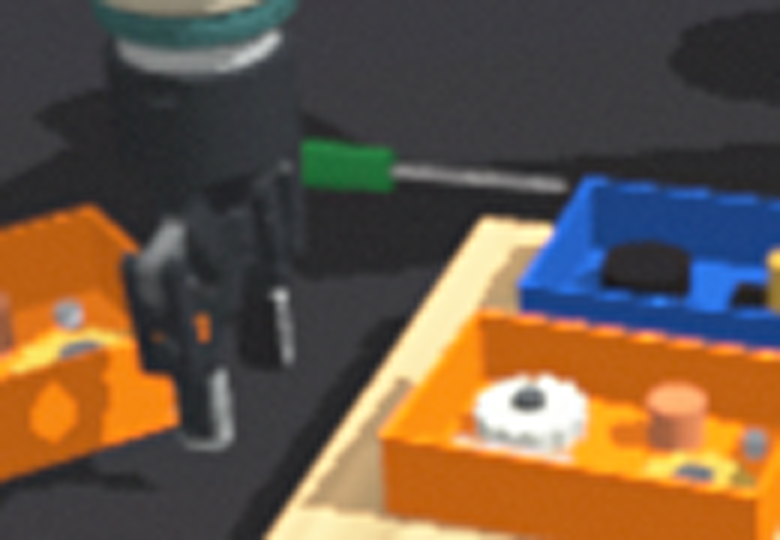

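```bash
python3 -c "
from h import *
f=dict(np.load('pics/scene6.npz'));K,T,d=f['K'],f['T'],f['d']
for (xs,ys) in [((241,243,245,247),range(194,207,2)),((256,257,258),range(180,194,2))]:
 for y in ys:
  o=[]
  for x in xs:
    w=T[:3,:3]@(np.array([(x-K[0,2])/K[0,0],(y-K[1,2])/K[1,1],1])*d[y,x])+T[:3,3];o.append('%.3f,%.3f,%.3f'%tuple(w))
  print(y,' | '.join(o))
"
```

```text
194 0.649,-0.341,0.109 | 0.649,-0.335,0.110 | 0.640,-0.334,0.105 | 0.484,-0.412,0.002
196 0.643,-0.345,0.099 | 0.648,-0.336,0.103 | 0.641,-0.334,0.100 | 0.634,-0.332,0.096
198 0.645,-0.344,0.095 | 0.647,-0.337,0.096 | 0.642,-0.334,0.094 | 0.635,-0.333,0.090
200 0.647,-0.344,0.089 | 0.648,-0.338,0.091 | 0.643,-0.335,0.089 | 0.636,-0.333,0.085
202 0.648,-0.344,0.084 | 0.647,-0.339,0.084 | 0.645,-0.334,0.084 | 0.637,-0.333,0.080
204 0.645,-0.346,0.076 | 0.643,-0.342,0.075 | 0.637,-0.339,0.073 | 0.532,-0.390,0.000
206 0.547,-0.401,0.001 | 0.542,-0.398,-0.002 | 0.543,-0.391,-0.000 | 0.540,-0.386,-0.000
180 0.569,-0.336,0.107 | 0.389,-0.423,-0.002 | 0.387,-0.421,-0.003
182 0.572,-0.335,0.102 | 0.401,-0.417,-0.002 | 0.403,-0.413,-0.001
184 0.576,-0.334,0.099 | 0.416,-0.411,-0.000 | 0.415,-0.408,-0.000
186 0.573,-0.336,0.090 | 0.565,-0.337,0.086 | 0.425,-0.403,-0.001
188 0.574,-0.336,0.085 | 0.567,-0.336,0.082 | 0.436,-0.399,-0.001
190 0.572,-0.337,0.078 | 0.567,-0.337,0.075 | 0.449,-0.393,-0.000
192 0.461,-0.394,-0.001 | 0.460,-0.391,-0.001 | 0.461,-0.387,0.001
```

Both fingertips now read z ≈ 0.074, x 0.57 to 0.645, fronts at y ≈ −0.334: below the rim and 11 mm above the riser. Contact is expected after about 7.8 cm and total travel is about 36 cm. Pushing a little first, to check.

{"op": "move_arm", "data": {"targets": [{"gripper": 6,"tx": 0,"ty": 0,"tz": 2,"roll": 0},{"gripper": 6,"tx": 0,"ty": 0,"tz": 4,"roll": 0},{"gripper": 6,"tx": 0,"ty": 0,"tz": 5.5,"roll": 0},{"gripper": 6,"tx": 0,"ty": 0,"tz": 6.5,"roll": 0},{"gripper": 6,"tx": 0,"ty": 0,"tz": 7,"roll": 0},{"gripper": 6,"tx": 0,"ty": 0,"tz": 7.5,"roll": 0},{"gripper": 6,"tx": 0,"ty": 0,"tz": 8,"roll": 0},{"gripper": 6,"tx": 0,"ty": 0,"tz": 8.5,"roll": 0},{"gripper": 6,"tx": 0,"ty": 0,"tz": 9,"roll": 0},{"gripper": 6,"tx": 0,"ty": 0,"tz": 9.7,"roll": 0},{"gripper": 6,"tx": 0,"ty": 0,"tz": 10.4,"roll": 0},{"gripper": 6,"tx": 0,"ty": 0,"tz": 11,"roll": 0}]}}

```text
clock: 7.45
tool_pos: [0.5983, -0.2328, 0.0549]
eef_rot: [-0.707, 0.707, 0.017, -0.016]
force: [0.2, -4.8, 2.8]
gripper_width: 0.705
```

```bash
python3 -c "
from h import *
st(); snap(7,('scene',))"
```

```text
7.45 [ 0.5983 -0.2328  0.0549] [ 0.2 -4.8  2.8] 0.7046175102756106 [-0.43  0.48  1.22 -0.    1.44 -0.48]
[[ 0.999  0.    -0.047]
 [ 0.047 -0.001  0.999]
 [ 0.    -1.    -0.001]]
```

View pics/scene7.png

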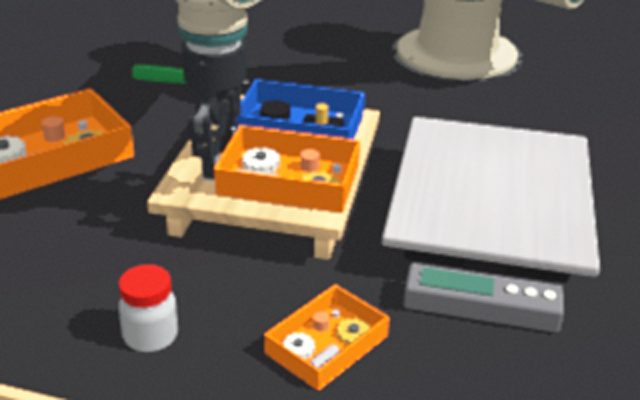

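The tray is now being pushed (scene crop (220,150) to (360,205)), force 4.8 N. Continuing across the gap.

{"op": "move_arm", "data": {"targets": [{"gripper": 6,"tx": 0,"ty": 0,"tz": 0.8,"roll": 0},{"gripper": 6,"tx": 0,"ty": 0,"tz": 1.8,"roll": 0},{"gripper": 6,"tx": 0,"ty": 0,"tz": 2.8,"roll": 0},{"gripper": 6,"tx": 0,"ty": 0,"tz": 3.8,"roll": 0},{"gripper": 6,"tx": 0,"ty": 0,"tz": 4.8,"roll": 0},{"gripper": 6,"tx": 0,"ty": 0,"tz": 5.8,"roll": 0},{"gripper": 6,"tx": 0,"ty": 0,"tz": 6.8,"roll": 0},{"gripper": 6,"tx": 0,"ty": 0,"tz": 7.8,"roll": 0},{"gripper": 6,"tx": 0,"ty": 0,"tz": 8.8,"roll": 0},{"gripper": 6,"tx": 0,"ty": 0,"tz": 9.8,"roll": 0},{"gripper": 6,"tx": 0,"ty": 0,"tz": 10.6,"roll": 0},{"gripper": 6,"tx": 0,"ty": 0,"tz": 11,"roll": 0}]}}

```text
clock: 8.7
tool_pos: [0.5932, -0.1228, 0.0549]
eef_rot: [-0.707, 0.707, 0.017, -0.017]
force: [-0.2, -5.9, 4.4]
gripper_width: 0.701
```

```bash
python3 -c "
from h import *
st(); snap(8)"
```

```text
8.7 [ 0.5932 -0.1228  0.0549] [-0.2 -5.9  4.4] 0.7010283187660071 [-0.26  0.38  1.35 -0.    1.41 -0.31]
[[ 0.999  0.    -0.047]
 [ 0.047 -0.001  0.999]
 [ 0.    -1.    -0.001]]
```

View pics/scene8.png

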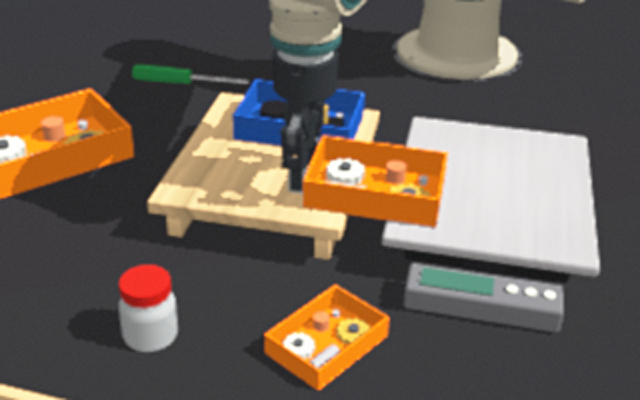

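View pics/top8.png

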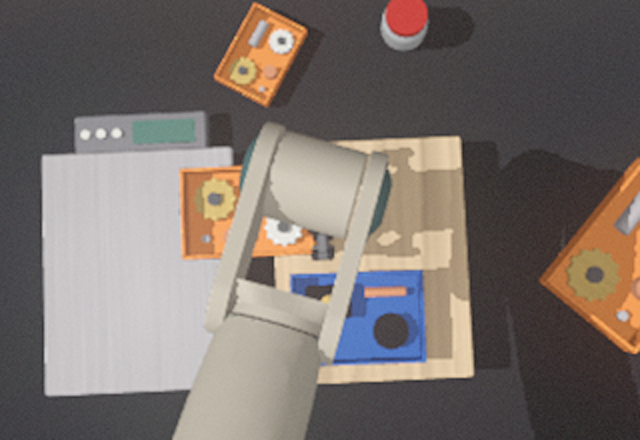

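The tray spans the gap level and square, with its front about 60 mm onto the deck. The blue tray is unmoved. About 14 cm remain.

{"op": "move_arm", "data": {"targets": [{"gripper": 6,"tx": 0,"ty": 0,"tz": 0.8,"roll": 0},{"gripper": 6,"tx": 0,"ty": 0,"tz": 1.8,"roll": 0},{"gripper": 6,"tx": 0,"ty": 0,"tz": 3,"roll": 0},{"gripper": 6,"tx": 0,"ty": 0,"tz": 4.2,"roll": 0},{"gripper": 6,"tx": 0,"ty": 0,"tz": 5.4,"roll": 0},{"gripper": 6,"tx": 0,"ty": 0,"tz": 6.6,"roll": 0},{"gripper": 6,"tx": 0,"ty": 0,"tz": 7.8,"roll": 0},{"gripper": 6,"tx": 0,"ty": 0,"tz": 9,"roll": 0},{"gripper": 6,"tx": 0,"ty": 0,"tz": 10.2,"roll": 0},{"gripper": 6,"tx": 0,"ty": 0,"tz": 11.3,"roll": 0},{"gripper": 6,"tx": 0,"ty": 0,"tz": 12,"roll": 0},{"gripper": 6,"tx": 0,"ty": 0,"tz": 12.5,"roll": 0}]}}

```text
clock: 10.0
tool_pos: [0.5872, 0.0024, 0.0545]
eef_rot: [0.707, -0.707, -0.017, 0.017]
force: [0.4, -1.7, -1.8]
gripper_width: 0.702
```

```bash
python3 -c "
from h import *
st(); snap(9)"
```

```text
10.0 [0.5872 0.0024 0.0545] [ 0.4 -1.7 -1.8] 0.7016449409147851 [-0.06  0.34  1.41  0.    1.39 -0.11]
[[ 0.999  0.    -0.047]
 [ 0.047  0.     0.999]
 [ 0.    -1.     0.   ]]
```

View pics/scene9.png

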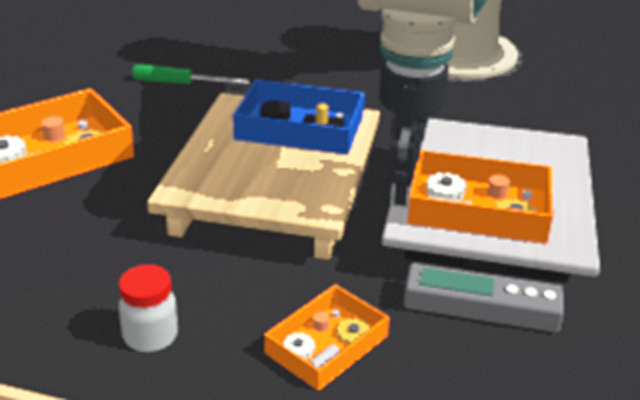

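View pics/top9.png

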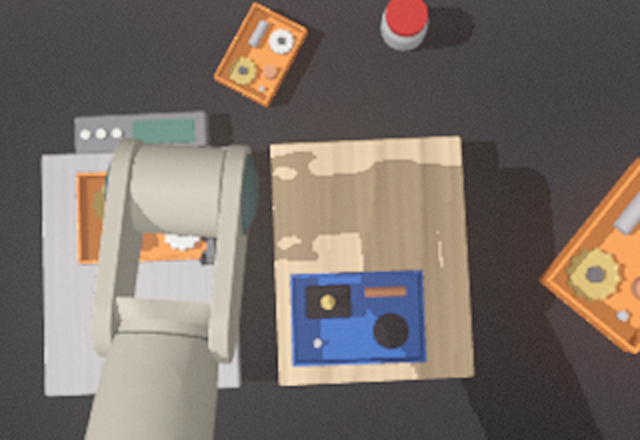

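The tray is on the deck, about 15 mm short of centred by the tool's position. A last 1.4 cm, then back off and rise.

{"op": "move_arm", "data": {"targets": [{"gripper": 6,"tx": 0,"ty": 0,"tz": 0.5,"roll": 0},{"gripper": 6,"tx": 0,"ty": 0,"tz": 1,"roll": 0},{"gripper": 6,"tx": 0,"ty": 0,"tz": 1.4,"roll": 0},{"gripper": 6,"tx": 0,"ty": 0,"tz": 1.4,"roll": 0},{"gripper": 6,"tx": 0,"ty": 0,"tz": -2,"roll": 0},{"gripper": 6,"tx": 0,"ty": 0,"tz": -5,"roll": 0},{"gripper": 6,"tx": 0,"ty": -3,"tz": -8,"roll": 0},{"gripper": 6,"tx": 0,"ty": -7,"tz": -11,"roll": 0},{"gripper": 6,"tx": 0,"ty": -11,"tz": -15,"roll": 0},{"gripper": 6,"tx": 0,"ty": -12,"tz": -20,"roll": 0},{"gripper": 6,"tx": 0,"ty": -12,"tz": -25,"roll": 0},{"gripper": 6,"tx": 0,"ty": -12,"tz": -25,"roll": 0}]}}

```text
clock: 11.3
tool_pos: [0.5984, -0.253, 0.1748]
eef_rot: [-0.707, 0.707, 0.015, -0.014]
force: [-0.2, 0.7, 0.3]
gripper_width: 0.708
```

Run:
```python
from h import *
st(); snap(10)
f=dict(np.load("pics/top10.npz"));p=f["p"]
hsv=cv2.cvtColor(p,cv2.COLOR_RGB2HSV);H,S,V=[hsv[...,i].astype(int) for i in range(3)]
k=np.ones((3,3),np.uint8)
cl=lambda m:cv2.morphologyEx(m.astype(np.uint8),cv2.MORPH_CLOSE,k)
R=rect(f,cl((H>=5)&(H<=18)&(S>140)&(V>100)),.100);print(*R,sep="\n")
print("blue",*rect(f,cl((H>100)&(H<125)&(S>130)&(V>50)),.102))
for r in R:
  e=np.array([r[1]-514.2,r[2]-104.6]);a=np.radians(2.7);print("scale xy",e@[np.cos(a),np.sin(a)],e@[-np.sin(a),np.cos(a)])
```

```text
11.3 [ 0.5984 -0.253   0.1748] [-0.2  0.7  0.3] 0.7079060001157199 [-0.46  0.42  1.06 -0.    1.66 -0.5 ]
[[ 0.999  0.001 -0.042]
 [ 0.042 -0.001  0.999]
 [ 0.001 -1.    -0.001]]
(array([207., 218.]), 578.5, 104.1, 108.0, 162.1, 2.7)
(array([459., 236.]), 536.2, -503.7, 145.5, 206.7, 50.6)
(array([270., 137.]), 778.0, -46.0, 77.5, 110.0, 62.6)
blue
scale xy 64.20506573469982 -3.528389718111006
scale xy -6.679276717512291 -608.6610528549785
scale xy 256.4129175380954 -162.8594968664764
```

View pics/top10.png

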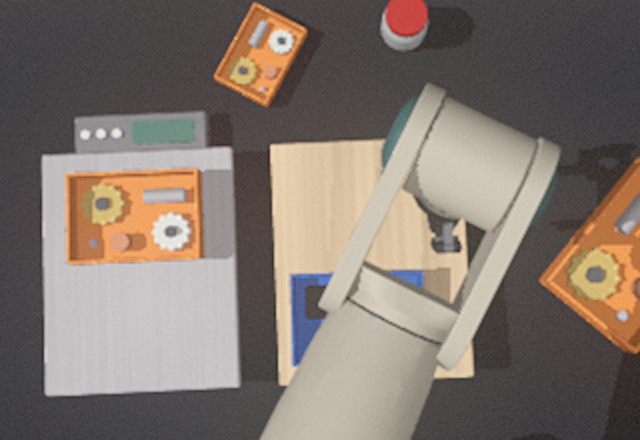

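View pics/scene10.png

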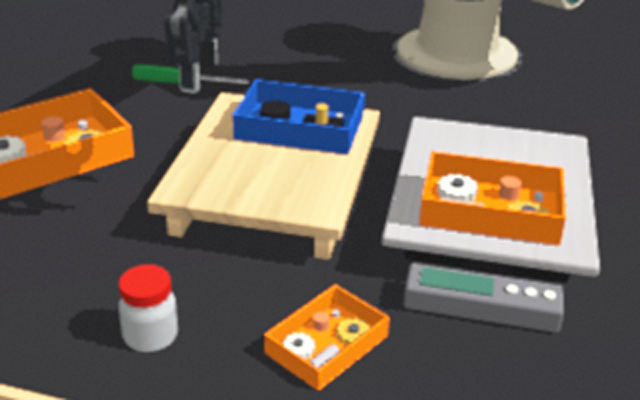

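Both views show the tray flat on the deck at scale x +64, y −4 mm and square to it. The blue tray's visible corners are at the same pixels as before, and the gripper is clear. I'll hand in.

```bash
python3 -c "
from workcell import arm
print(arm.job_done())"
```

```text
the job is handed in; nothing more can be done
None
```

The orange tray is on the scale's deck, and I handed the job in at about 11.3 s. I pushed it off the riser and across the gap with two spread fingertips against its rear wall, without gripping or lifting it. The push forces I read between moves stayed at about 6 N or less.

**Last checks:**
- **Orange tray:** its centre measured +64 mm in x and −4 mm in y from the deck's centre. It is square to the deck within about 1° and looks flat on it in both views.
- **Blue tray:** its corners are at the same pixels in the scene view as at the start. The arm partly hid it in the last top view, so my numeric check of its position there gave no result.
- **Gripper:** it is clear of everything, and the wrist force reads near zero.

**What disagreed or failed:**
- **Fingertip height:** the fingertips were about 20 mm above the reported TCP with the gripper 60 mm open, although `arm.tip_reach` puts them 22 mm below it. My first pass therefore went over the tray without moving it. I measured the tip height in the depth image, backed out and went 39 mm lower.
- **Refused call:** one move was refused because I left out the roll value; nothing moved.

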